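# Slide two lidded pots onto the induction rings of their size

### The arm

A 6-joint arm with a two-finger parallel gripper is mounted at the origin on the work surface. World frame = base frame: x ahead of the robot, y to its left, z up, the work surface at z = 0. Lengths are in mm, angles in rad, forces in N, time in s.
With the tool pointing down it reaches from about 275 to 775 mm from the base axis. Payload 14.6 kg.
Tool frame: the origin (TCP) lies at the very end of the fingers, on their centre line; the grasp point (between the pads) lies 19 mm behind it (grip_depth is the distance from the TCP to the grasp point, in mm); z points along the fingers, y is the line along which they close (so a half turn about z gives the same grasp; the last joint's range is limited). The gripper opens to 85 mm and grips with 20 to 120 N. Pads are 22 mm wide; open, the fingers measure 114 mm over their backs; the gripper's body (76 mm by 85 mm) begins 54 mm behind the grasp point. The pads swing forward as they close: fully open they stand 13 mm farther back than shut.
Start: joints at [-1.402, 0.263, -0.048, 1.259, 0, 1.415], TCP at [167.034, -497.723, 231.278] pointing down, gripper open.
Joint ranges: [-2.65, 2.65], [-0.89, 1.7], [-1.18, 1.37], [-2.13, 2.11], [-1.35, 1.29], [-3.14, 3.14]. Speed limits (rad/s): [1.89, 1.89, 2.57, 2.79, 3.14, 3.14].

### API

Orientations are given as a rotation vector (axis times angle).
In Python, from station import * gives the robot as it stands. The module is installed in compiled form; this text tells all that it offers. Calls block until the motion is done:
- move_to(position, orientation): joint-space move of the TCP to a pose.
- servo_line(position, rotation=None, vel=150): straight line of the TCP; rotation=None keeps the orientation; vel is the mean speed in mm/s.
- set_joints(angles): joint-space move.
- open_gripper() and close_gripper(grasp_force=None): open the fingers fully, or close them until they stop; grasp_force is the grip in N (None keeps the last).
- dwell(seconds).
- inverse_kinematics(position, orientation): joint angles nearest the present ones, or None.
- read_state(): the state.
- snapshot(name): name is "side" or "top" or "wrist"; returns (picture, depth): 400x640x3 uint8, red, green, blue; 400x640 float32, mm along the optical axis (not along the pixel's ray), 0 where there is no reading.
- get_calibration(name): a dict with "fov_y" (degrees; the focal length in pixels is half the picture's height over the tangent of half this angle, whatever the lens; pixels are square), "cx", "cy" (the principal point, pixels), "D" ([k1, k2, p1, p2, k3] as OpenCV has them; the pictures are not rectified), "R" (3x3) and "t" (3): a world point X has camera coordinates R X + t; the wrist camera has in their place "hand_eye" (4x4, takes a point from camera to tool coordinates, whose origin is the TCP and whose axes are the flange's). Camera axes: x right, y down, z forward; pixel columns grow to the right and rows downward; lengths in mm; the calibration is good to about 2 mm. A picture is of the moment at which its call begins: read the wrist's pose just before it. get_calibration takes no time and is no camera call.
A pose or a line that the arm cannot do raises MotionError and nothing moves.
- finish_job(): hands the job in; it is judged then, once.
The state is a dict: "clock": time; "joint_pos": joint angles; "qvel": joint speeds; "joint_efforts": joint torques, N m; "eef_pos": TCP position; "tcp_rot": TCP orientation; "force": force on the tool from outside, world axes, zero at the start; "torque": the same for the moment, N m; "grip_width": opening from 0.0 (shut) to 1.0 (fully open); "grip_force": force on a finger pad.
Only numpy, scipy, OpenCV 4.12 (cv2) and the standard library are available. Lean on these libraries where they do the work, as an engineer would, in place of code of your own. Each camera call takes 0.05 s, during which the arm holds its last target. There are 200 camera calls.

### The job

Put the two pots on to the hob: slide the larger pot on to the larger ring and the smaller pot on to the smaller ring, each centred on its ring. Slide them flat along the worktop without lifting or tipping them, keep their lids on, and leave the bottle, salt tub and loaf tin where they stand.

Things in the scene. Friction and masses are not known exactly. Their poses are not given: they have to be found in the camera images.
- pot_large: Larger of two loose round stainless pots, straight walls: outside diameter 160 mm, rim 75 mm high (lid knob to 110 mm), about 0.8 kg with lid. Ears at its own +x and -x: 22 mm out, 60 mm wide, 53 to 65 mm up; at first within 0.35 rad of world +x/-x. Origin: centre of underside. The pots stand between the hob units, one nearer the robot, either way round; they slide only while pushed.
- pot_small: Smaller loose round stainless pot, same make: outside diameter 120 mm, rim 58 mm high (lid knob to 93 mm), about 0.54 kg with lid. Ears at its own +x and -x: 22 mm out, 46 mm wide, 36 to 48 mm up; at first within 0.35 rad of world +x/-x. Origin: centre of underside, z up.
- pot_large_lid: Loose stainless lid of the large pot, diameter 158 mm, slightly domed, black knob 32 mm wide in the middle. It rests on the rim with a 5 mm deep plug inside the mouth (about 4 mm play). Origin: centre of the lid's rim underside, 75 mm above the pot's origin when it is on.
- pot_small_lid: Loose stainless lid of the small pot, diameter 118 mm, same shape and knob. Origin: centre of the lid's rim underside, 58 mm above the pot's origin when it is on.
- hob_large_ring (a point): Centre of the larger cooking ring, at worktop height: thin pale circle, 175 mm across, with a small cross in the middle, printed on a square black glass induction unit (280 mm) let in flush with the steel worktop, so pots slide on with no step. One unit is to the robot's left, the other to its right, either way round.
- hob_small_ring (a point): Centre of the smaller cooking ring, at worktop height: a thin pale circle of 135 mm diameter with a small cross, printed on the other, smaller flush black glass unit (230 mm square).
- oil_bottle: Bystander: amber glass bottle, 68 mm across, 210 mm tall, standing outside the right unit, on the side away from the pots. Origin: centre of its underside.
- loaf_tin: Bystander: dark metal loaf tin, 200 x 105 x 60 mm high (long side along its x), standing between the robot and the right unit. Origin: centre of its underside.
- salt_tub: Bystander: white plastic salt tub with a lid, 84 mm across, 90 mm tall, standing between the robot and the left unit. Origin: centre of its underside.

How it is judged:
By the outcome, as a careful person would: the job done as asked, in the order asked, and still so for the second after the job is handed in, with the robot touching nothing.
It also fails if it takes over 58 s, if anything falls off the work surface, if the arm or the gripper's body presses on something with over 40 N, if the wrist force passes 120 N, or if a joint passes its speed limit or range.

## Working session

There is one attempt and no reset: what is moved stays moved. The work goes in short steps, each a Python script; the robot and the scene stay as the last script left them, time stands still between calls to the robot, and variables do not carry over. Pictures are saved under pics/ and viewed, at most 10 in all, crops included, and the job is handed in when it is done.

```bash
mkdir -p pics
python3 - <<'E'
from station import *
import cv2,numpy as np,pickle
d={}
for n in("top","side"):
    p,z=snapshot(n); c=get_calibration(n); d[n]=(p,z,c)
    cv2.imwrite(f"pics/{n}0.png",p[:,:,::-1]); print(n,c)
pickle.dump(d,open("d0.pkl","wb"))
s=read_state();print(s["clock"],s["tcp_rot"],get_calibration("wrist")["hand_eye"])
E
```

```text
top {'fov_y': 42.719915943945466, 'cx': 324.3711065816442, 'cy': 206.14847741817266, 'D': array([-0.07461927,  0.        ,  0.        ,  0.        ,  0.        ]), 'R': array([[ 2.57550962e-02, -9.99668241e-01,  2.86603972e-04],
       [-9.75619100e-01, -2.51980087e-02, -2.18019340e-01],
       [ 2.17954232e-01,  5.33549278e-03, -9.75944407e-01]]), 't': array([-100.10035342,  498.60375779, 1627.13759151])}
side {'fov_y': 48.148062864702204, 'cx': 320.49066515457775, 'cy': 199.3562437386691, 'D': array([-0.08507683,  0.        ,  0.        ,  0.        ,  0.        ]), 'R': array([[-0.80252375, -0.59661003,  0.00348011],
       [-0.36197137,  0.48224859, -0.79775499],
       [ 0.47427035, -0.64147702, -0.60297169]]), 't': array([354.89000032, 289.68634448, 990.98907467])}
0.1 [-3.09957522e+00 -5.06257003e-01  1.06066785e-05] [[-6.15840422e-04 -9.65791599e-01 -2.59318740e-01  6.57835970e+01]
 [ 9.99999808e-01 -6.11034789e-04 -9.91368331e-05  9.11173234e-01]
 [-6.27072508e-05 -2.59318751e-01  9.65791790e-01 -1.42557352e+02]
 [ 0.00000000e+00  0.00000000e+00  0.00000000e+00  1.00000000e+00]]
```

View pics/top0.png

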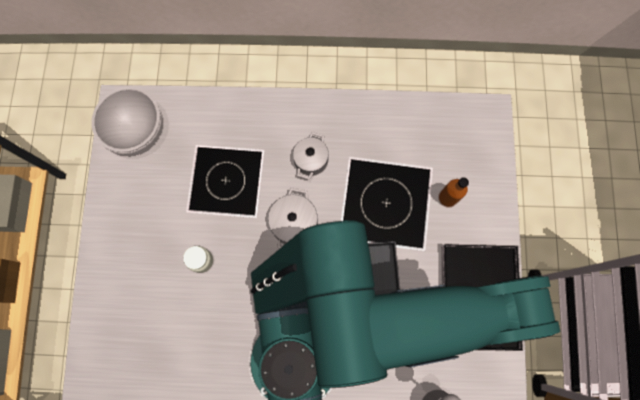

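View pics/side0.png

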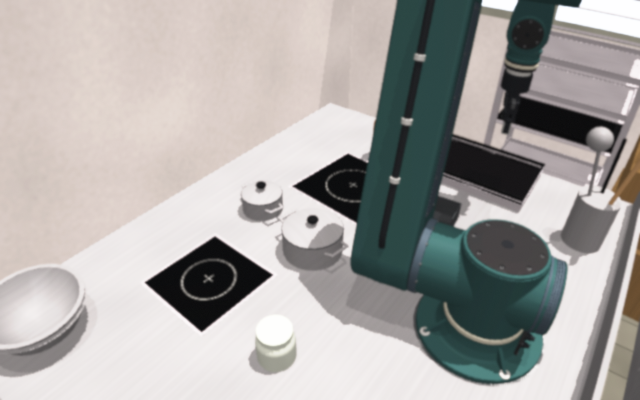

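The top view shows the small ring's cross at (225,181) and the large ring's at (386,203). The small pot's knob is at (310,152) and the large pot's at (291,217). In the side view the crosses are at (209,279) and (353,185), and the knobs at (261,186) and (312,220). I'll refine these with crops.

```bash
cat > h.py <<'E'
import numpy as np,cv2
def K(c):
    f=200/np.tan(np.radians(c["fov_y"]/2)); return np.array([[f,0,c["cx"]],[0,f,c["cy"]],[0,0,1.]])
def world(c,uv,z):
    n=cv2.undistortPoints(np.array([[uv]],float),K(c),c["D"])[0,0]
    R=np.array(c["R"]);t=np.array(c["t"]);d=R.T@np.array([n[0],n[1],1]);o=-R.T@t
    return (o+d*(z-o[2])/d[2])
def pix(c,X):
    return cv2.projectPoints(np.array(X,float).reshape(-1,1,3),cv2.Rodrigues(np.array(c["R"]))[0],np.array(c["t"]),K(c),c["D"])[0][:,0]
E
python3 - <<'E'
import pickle,cv2,numpy as np
from h import *
d=pickle.load(open("d0.pkl","rb"))
for n,pts in dict(top=[(225,181,0),(386,203,0),(310,152,93+14),(291.5,216.5,110),(196.5,258,90),(380,268,60),(462,183,210)],side=[(209,279,0),(353,185,0),(261,184,93),(312.5,218,110),(276,330,90)]).items():
    for u,v,z in pts: print(n,(u,v),world(d[n][2],(u,v),z if z!=107 else 93).round(1))
p=d["top"][0][120:280,180:480,::-1]
cv2.imwrite("pics/tc.png",cv2.resize(p,(800,427),interpolation=cv2.INTER_CUBIC))
p=d["side"][0][140:320,140:400,::-1]
cv2.imwrite("pics/sc.png",cv2.resize(p,(780,540),interpolation=cv2.INTER_CUBIC))
E
```

```text
top (225, 181) [593.3 257.9   0. ]
top (386, 203) [ 529.7 -296.6    0. ]
top (310, 152) [674.  -35.4  93. ]
top (291.5, 216.5) [452.5  15.7 110. ]
top (196.5, 258) [314.7 312.8  90. ]
top (380, 268) [ 301.8 -270.4   60. ]
top (462, 183) [ 548.9 -502.6  210. ]
side (209, 279) [596.3 258.9   0. ]
side (353, 185) [ 532.7 -296.3    0. ]
side (261, 184) [676.4 -30.   93. ]
side (312.5, 218) [453.6  19.1 110. ]
side (276, 330) [314.  320.8  90. ]
```

View pics/tc.png

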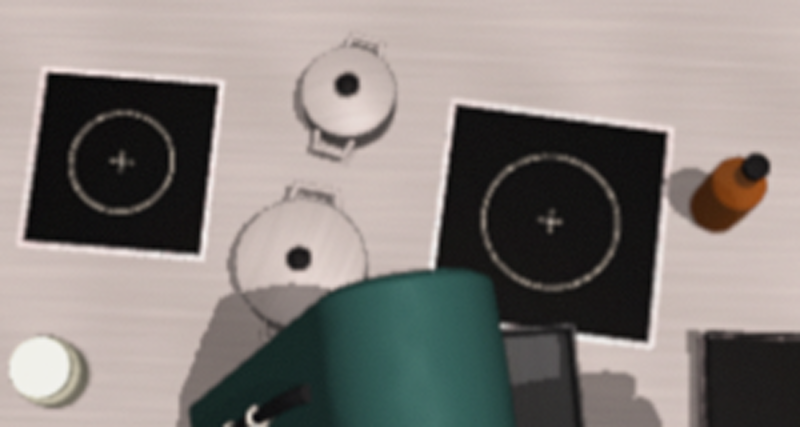

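View pics/sc.png

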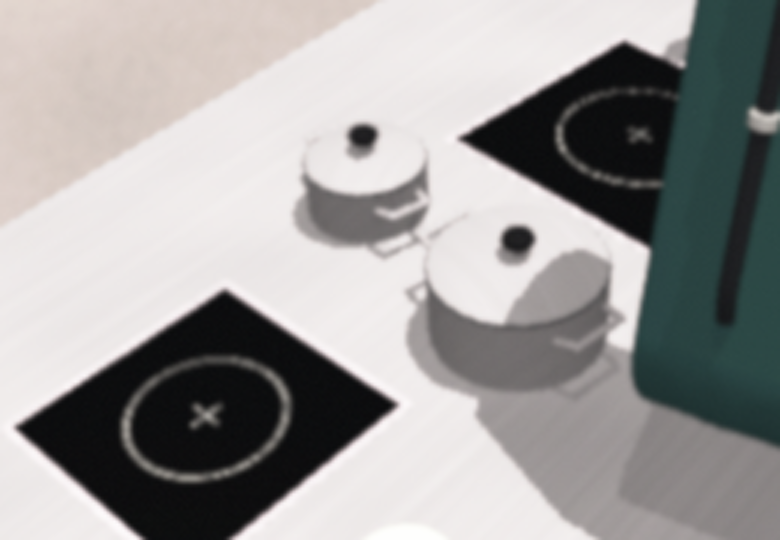

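The crops show both ear pairs as open loops. In full-frame top pixels, the small pot's ears are at about (317,137) and (304,175), and the large pot's far ear is at (297,192). In the side view the near ears are at (275,210) small and (337,252) large. My plan is to grip the near (robot-side) ear of each pot and slide it flat, large pot first.

```bash
cat >> h.py <<'E'
from scipy.spatial.transform import Rotation as Ro
def rv(a):  # tool down, tool x at world heading a
    x=np.array([np.cos(a),np.sin(a),0]);z=np.array([0,0,-1.]);return Ro.from_matrix(np.c_[x,np.cross(z,x),z]).as_rotvec()
def wristcal(s,c):
    T=np.eye(4);T[:3,:3]=Ro.from_rotvec(s["tcp_rot"]).as_matrix();T[:3,3]=s["eef_pos"]
    M=np.linalg.inv(T@np.array(c["hand_eye"]));c=dict(c);c["R"]=M[:3,:3];c["t"]=M[:3,3];return c
E
python3 - <<'E'
from station import *
import pickle
from h import *
d=pickle.load(open("d0.pkl","rb"));t=d["top"][2];s=d["side"][2]
print("S ears",world(t,(317,137),48),world(t,(303.7,175),48),world(s,(275,210),48))
print("L ears",world(t,(297,192.4),65),world(s,(336.7,251.7),65))
for p in [(367,242),(395,242),(398,290)]: print("tin",world(t,p,60))
# move to hover over large near ear (guess) and look
th=-0.2; L=np.array([453,17.]); e=L-91*np.array([np.cos(th),np.sin(th)])
move_to([*e,190],rv(th)); S=read_state(); p,z=snapshot("wrist"); c=wristcal(S,get_calibration("wrist"))
pickle.dump((p,z,c),open("w1.pkl","wb")); cv2.imwrite("pics/w1.png",p[:,:,::-1])
p2,z2=snapshot("top");cv2.imwrite("pics/top1.png",p2[:,:,::-1])
print(S["clock"],S["joint_pos"],S["eef_pos"],pix(c,[[*e,65],[*L,110]]))
E
```

```text
S ears [743.55430226 -55.81033626  48.        ] [607.6961892  -15.18475059  48.        ] [605.10549484  -5.30133676  48.        ]
L ears [542.79938815   3.95037889  65.        ] [360.73592842  43.43858842  65.        ]
tin [ 384.78597369 -228.01502748   60.        ]
tin [ 387.01933362 -318.68535074   60.        ]
tin [ 233.27480593 -327.9291706    60.        ]
3.8167 [-1.28219304e-01  9.07491704e-03 -4.72405586e-01  1.08926102e+00
 -4.21730461e-05 -3.06921513e+00] [363.90326593  34.94312182 190.00692475] [[320.23914473 191.52465238]
 [319.83987606  79.84500151]]
```

View pics/w1.png

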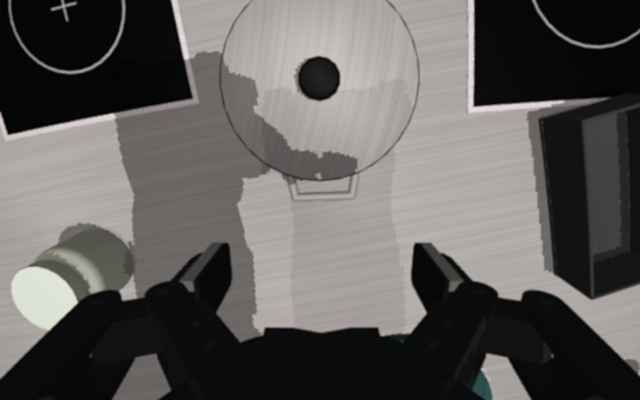

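The wrist view puts the large pot's knob at (319,78), matching the prediction. The ear's outer edge runs from (293,199) to (356,198), and nothing obstructs the grip. Joint 6 is near its limit here, so I'll use the half-turned grasp.

Run:
```python
from station import *
import pickle
from h import *
p,z,c=pickle.load(open("w1.pkl","rb"))
a=world(c,(293,199),65);b=world(c,(356,198.5),65);k=world(c,(319.3,78),110)
print(a,b,k,np.linalg.norm(a-b)); m=(a+b)/2; v=k-m;th=np.arctan2(v[1],v[0]);print("th",th,np.hypot(*v[:2]))
# edge direction heading
w=a-b; print("th edge",np.arctan2(-w[0],w[1]))
G=k[:2]-92*np.array([np.cos(th),np.sin(th)]);r=rv(th+np.pi)
move_to([*G,140],r); servo_line([*G,59-19-6],vel=120)
s=read_state();print(s["clock"],s["joint_pos"],s["eef_pos"],s["force"])
p,zz=snapshot("wrist");cw=wristcal(s,get_calibration("wrist"));cv2.imwrite("pics/w2.png",p[:,:,::-1])
```

```text
[361.89660633  60.91015403  65.        ] [350.8394762    4.34272793  65.        ] [454.27076495  17.12156314 110.        ] 57.63795470428196
th -0.1570657797705532 99.12287597931387
th edge -0.1930342385234515
7.5583 [-1.37988190e-01  1.75051108e-01 -7.81913068e-01  6.13169873e-01
  1.29108929e-05  1.90427619e-02] [363.73385118  31.47097787  34.40677503] [ 0.05063724  0.07116133 -0.40161561]
```

View pics/w2.png

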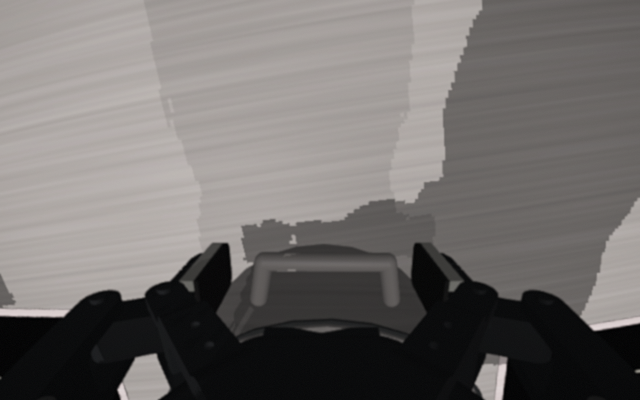

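The ear spans columns 258–398 and sits between the open fingers at 230 and 412, well clear of both. Next: close gently and slide.

Run:
```python
from station import *
import pickle
from h import *
close_gripper(25); s=read_state();print(s["clock"],s["grip_width"],s["grip_force"],s["eef_pos"],s["force"])
p0=np.array(s["eef_pos"]);L=np.array([454,17.])
def go(x,y,v):
    q=p0.copy();q[:2]+=np.array([x,y])-L;servo_line(list(q),vel=v)
    s=read_state();print(s["clock"],s["eef_pos"],s["force"],s["torque"],s["grip_width"])
go(454,5,60)
go(461,-120,110); go(531,-296.5,110)
d={}
for n in("top","side"):
    p,z=snapshot(n);d[n]=(p,z,get_calibration(n))
pickle.dump(d,open("d1.pkl","wb"))
a=cv2.resize(d["top"][0][130:280,300:460,::-1],(480,450),interpolation=2)
b=cv2.resize(d["side"][0][110:260,250:350,::-1],(300,450),interpolation=2)
cv2.imwrite("pics/m1.png",np.hstack([a,b]))
```

```text
7.95 0.746784073667564 23.746189177036285 [363.92002195  31.77342262  34.65935916] [-2.70754924  4.13274842 14.6365473 ]
8.3 [364.0812522   19.59362202  34.84903705] [-0.48771674 -1.38600152  4.69845802] [-0.15389782  0.11985836  0.26239474] 0.7474154363421026
9.5917 [ 371.05106341 -104.56589742   34.78136867] [-0.38722282  5.61283834  7.53963715] [ 1.04647891 -0.01086327  0.62228279] 0.7410674809250402
11.4667 [ 440.36654077 -279.88495698   34.7183624 ] [-4.59760739 11.4815646  13.6240244 ] [2.12143462 0.65328098 0.69547793] 0.7407864133578753
```

View pics/m1.png

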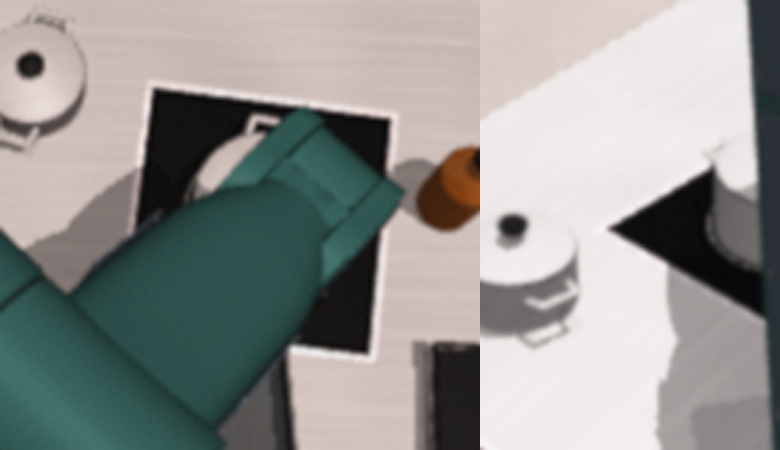

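The arm hides most of the large pot, but it did travel on to its unit. I'll release it, then hover over the small pot and check both.

Run:
```python
from station import *
import pickle
from h import *
open_gripper(); s=read_state();q=list(s["eef_pos"]);print(s["force"]);q[2]=150;servo_line(q,vel=150)
th=-0.29;G=np.array([675,-33])-71*np.array([np.cos(th),np.sin(th)])
move_to([*G,175],rv(th)); s=read_state();print(s["clock"],s["joint_pos"])
d={}
for n in("top","side","wrist"):
    p,z=snapshot(n);c=get_calibration(n);d[n]=(p,z,c if n!="wrist" else wristcal(s,c))
pickle.dump(d,open("d2.pkl","wb"))
a=cv2.resize(d["top"][0][150:260,330:440,::-1],(440,440),interpolation=2)
b=cv2.resize(d["wrist"][0][:,140:500,::-1],(360,400),interpolation=2);b=np.vstack([b,np.zeros((40,360,3),np.uint8)])
cv2.imwrite("pics/m2.png",np.hstack([a,b]))
```

```text
[ 0.46439728  0.56580644 -0.07876767]
14.9333 [-1.55558199e-01  4.24456727e-01  4.49719057e-02  1.19159746e+00
 -5.81027703e-05 -3.00595148e+00]
```

View pics/m2.png

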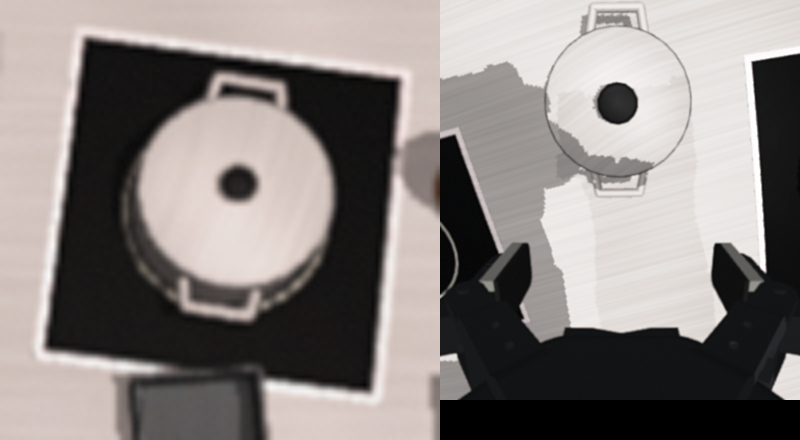

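The top crop shows the large pot on its ring, with the knob at about (389.1,195.4) in the full frame. The wrist crop puts the small pot's knob at (317,103) and its near ear's outer edge from (295,195) to (344,193).

Run:
```python
import pickle
from h import *
d=pickle.load(open("d2.pkl","rb"));d0=pickle.load(open("d0.pkl","rb"))
t=d["top"][2];w=d["wrist"][2]
for n in("d0","d2"):
    img=pickle.load(open(n+".pkl","rb"))["top"][0].astype(int).sum(2)
    for nm,(u,v),zz in ([("L",(291.5,216.5),110),("S",(310,152),93)] if n=="d0" else [("L",(389.1,195.4),110)]):
        r=img[int(v)-9:int(v)+10,int(u)-9:int(u)+10];wt=np.clip(300-r,0,None);yy,xx=np.mgrid[int(v)-9:int(v)+10,int(u)-9:int(u)+10]
        c=((wt*xx).sum()/wt.sum(),(wt*yy).sum()/wt.sum());print(n,nm,c,world(t,c,zz-4))
# ring (fresh fit from d0): bright pixels on dark unit
g=d0["top"][0].astype(int).sum(2)
for (u,v,rad) in((386,203,28),(225,181,22)):
    yy,xx=np.mgrid[v-rad:v+rad+1,u-rad:u+rad+1];sub=g[v-rad:v+rad+1,u-rad:u+rad+1]
    m=(sub>170)&(np.hypot(xx-u,yy-v)>rad*.6)
    e=cv2.fitEllipse(np.c_[xx[m],yy[m]].astype(np.float32));print("ring",e,world(t,e[0],0))
# large lid outline in d2: bright blob
g2=d["top"][0].astype(int).sum(2)
def circ(X,z,r):
    a=np.linspace(0,2*np.pi,60);return np.c_[X[0]+r*np.cos(a),X[1]+r*np.sin(a),0*a+z]
for X in([527,-296],[531.2,-296.6],):
    print(X,pix(t,circ(X,75,79)).min(0),pix(t,circ(X,75,79)).max(0))
a=world(w,(295,195),48);b=world(w,(344,193),48);k=world(w,(317,103),91)
m=(a+b)/2;v=k-m;wd=a-b;print("S",k,"th",np.arctan2(v[1],v[0]),np.arctan2(-wd[0],wd[1]),np.hypot(*v[:2]),np.hypot(*wd[:2]))
```

```text
d0 L (np.float64(291.47672749641174), np.float64(216.36231289727291)) [453.73225003  16.03180658 106.        ]
d0 S (np.float64(309.6370582617001), np.float64(151.1586543563621)) [678.26271637 -33.9402625   89.        ]
d2 L (np.float64(389.0883157894737), np.float64(195.32663157894737)) [ 530.53748763 -294.01843034  106.        ]
ring ((384.552001953125, 204.2399444580078), (48.686920166015625, 57.1319694519043), 48.90919494628906) [ 525.25987433 -291.65335162    0.        ]
ring ((225.2139892578125, 180.27040100097656), (36.51409912109375, 38.67465591430664), 60.812255859375) [595.89785397 257.30907139   0.        ]
[527, -296] [364.3497383  175.37364906] [412.64629868 222.4390749 ]
[531.2, -296.6] [364.54440607 174.15425427] [412.81347618 221.16719342]
S [679.85167048 -32.46716569  91.        ] th -0.2730499757688339 -0.24976713573765447 78.42433949900777 44.97704533578695
```

Run:
```python
from station import *
import pickle
from h import *
d0=pickle.load(open("d0.pkl","rb"))
rings={}
for n,L in(("top",((386,203),(225,181))),("side",((353,185),(209,279)))):
    g=d0[n][0].astype(int).sum(2)
    for i,(u,v) in enumerate(L):
        yy,xx=np.mgrid[v-7:v+8,u-7:u+8];w=np.clip(g[v-7:v+8,u-7:u+8]-130,0,None)
        c=((w*xx).sum()/w.sum(),(w*yy).sum()/w.sum());print(n,c,world(d0[n][2],c,0))
th=-0.26;C=np.array([679,-33.]);G=C-72*np.array([np.cos(th),np.sin(th)])
s=read_state();servo_line([*G,90],rv(th),vel=120);servo_line([*G,17],vel=100)
close_gripper(22);s=read_state();print(s["clock"],s["joint_pos"],s["grip_width"],s["eef_pos"],s["force"])
p0=np.array(s["eef_pos"]);T=np.array([595.5,257.8])
for f in(.05,1):
    q=p0.copy();q[:2]+=f*(T-C);servo_line(list(q),vel=50 if f<.5 else 110);s=read_state();print(s["clock"],s["eef_pos"],s["force"],s["torque"],s["grip_width"])
open_gripper();s=read_state();print(s["force"]);q[2]=170;servo_line(list(q),vel=150)
# look at small pot from above, robot side
s=read_state();p,z=snapshot("wrist");c=wristcal(s,get_calibration("wrist"));pickle.dump((p,z,c),open("w3.pkl","wb"))
set_joints([-1.402,.263,-.048,1.259,0,-1.7])
d={}
for n in("top","side"):
    pp,z=snapshot(n);d[n]=(pp,z,get_calibration(n))
pickle.dump(d,open("d3.pkl","wb"));print(read_state()["clock"])
a=cv2.resize(d["top"][0][130:250,170:290,::-1],(400,400),interpolation=2)
b=cv2.resize(p[:,120:520,::-1],(400,400))
cv2.imwrite("pics/m3.png",np.hstack([a,b]))
```

```text
top (np.float64(386.15983379501387), np.float64(202.72991689750694)) [ 530.68217708 -297.14374703    0.        ]
top (np.float64(224.7477114610033), np.float64(179.7975100695716)) [597.54743049 259.04399493   0.        ]
side (np.float64(352.6437747035573), np.float64(184.42292490118578)) [ 535.34836696 -298.27513003    0.        ]
side (np.float64(208.06824776081746), np.float64(277.98839409612714)) [600.75498601 257.99356239   0.        ]
17.2667 [-1.57132103e-01  5.40856750e-01 -2.11044447e-01  8.17615932e-01
  5.23683658e-04 -3.03912607e+00] 0.5845375007395147 [609.87717478 -14.2636306   17.81683597] [-1.00237721  2.14767315  7.24485021]
17.725 [605.4552061    0.85138763  17.94411027] [-2.59920126  2.3436198   4.64067477] [ 0.67869532  0.33950198 -0.01453081] 0.5883269972284606
20.4917 [526.97114946 276.07307699  17.92520887] [ 2.32725965 -4.69428826  3.20433656] [-0.96502558 -0.40223043 -0.2428458 ] 0.5867120241792763
[-0.32882747  0.32131284 -0.079107  ]
25.2583
```

View pics/m3.png

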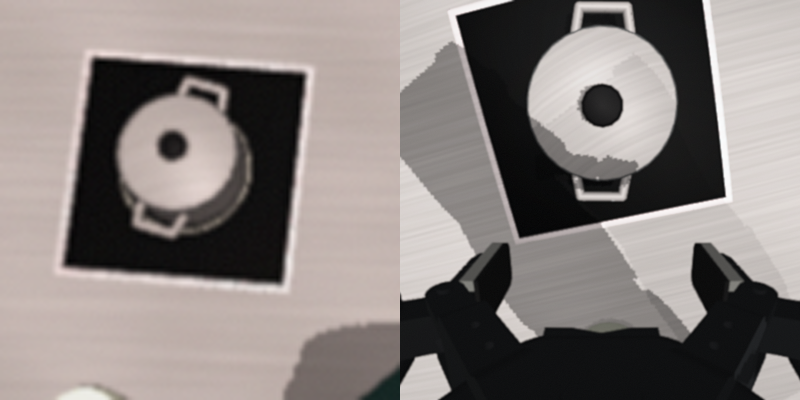

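Both views show the small pot on its unit with the lid on. In the top crop the knob is at about (172,145), which is full frame (221.6,173.5). To measure the centring properly, I'll fit the projected ring and lid circles to the images.

```bash
cat > fit.py <<'E'
import pickle,sys
from h import *
from scipy.optimize import minimize
from scipy.ndimage import map_coordinates,gaussian_filter
A=np.linspace(0,2*np.pi,180)
def circ(X,z,r):return np.c_[X[0]+r*np.cos(A),X[1]+r*np.sin(A),0*A+z]
def samp(g,c,P):
    p=pix(c,P);return map_coordinates(g,[p[:,1],p[:,0]],order=1,mode='nearest')
def gray(p,s=.8):return gaussian_filter(p.astype(float).sum(2),s)
def best(f,X):
    gx=[(f([X[0]+i,X[1]+j]),i,j) for i in np.arange(-10,11,2) for j in np.arange(-10,11,2)];b=min(gx)
    return minimize(f,[X[0]+b[1],X[1]+b[2]],method="Nelder-Mead",options=dict(xatol=.05,fatol=1e-3)).x.round(2)
def ring(p,c,X,r):
    g=gray(p);return best(lambda x:-(2*samp(g,c,circ(x,0,r))-samp(g,c,circ(x,0,r-8))-samp(g,c,circ(x,0,r+8))).mean(),X)
def lid(p,c,X,z,r):
    g=gray(p,.6);return best(lambda x:-np.clip(samp(g,c,circ(x,z,r-4))-samp(g,c,circ(x,z,r+4)),-50,300).mean(),X)
E
python3 - <<'E'
from fit import *
d0=pickle.load(open("d0.pkl","rb"));d3=pickle.load(open("d3.pkl","rb"));w=pickle.load(open("w3.pkl","rb"))
for n in("top","side"):
    p,_,c=d0[n]; 
    for nm,X,r in(("RL",(531,-297),87.),("RS",(596,258),67.)): print(n,nm,ring(p,c,X,r))
    p,_,c=d3[n]
    for nm,X,z,r in(("LL",(531,-297),76,79),("LS",(596,258),59,59)):
        print(n,nm,lid(p,c,X,z,r))
p,_,c=w;print("w LS",lid(p,c,(596,258),59,59))
p,_,c=d0["top"];print("check init",lid(p,c,(678,-33),59,59))
E
```

```text
top RL [ 531.56 -296.67]
top RS [596.34 257.82]
top LL [ 531.87 -295.82]
top LS [597.64 254.98]
side RL [ 533.88 -298.1 ]
side RS [599.78 257.91]
side LL [ 534.29 -296.79]
side LS [599.41 254.21]
w LS [594.33 256.55]
check init [679.3  -34.55]
```

The large pot is within about 1 mm of its ring centre, but the small one is about 2.5 mm short in y. A quick regrip and nudge will mend that.

Run:
```python
from station import *
from fit import *
r=rv(-.26);q=[526.97,276.07,170]
move_to(q,r);q[2]=17;servo_line(q,vel=110);close_gripper(22)
s=read_state();e=list(s["eef_pos"]);print(s["clock"],e,s["grip_width"]);e[1]+=2.5;e[0]-=.3
servo_line(e,vel=15);open_gripper();e[2]=170;servo_line(e,vel=150)
set_joints([-1.402,.263,-.048,1.259,0,-1.7]);dwell(.3)
d={}
for n in("top","side"):
    p,z=snapshot(n);c=get_calibration(n);d[n]=p
    for nm,X,zz,rr in(("LL",(531,-297),76,79),("LS",(596,258),59,59)): print(n,nm,lid(p,c,X,zz,rr))
print(read_state()["clock"],read_state()["force"])
cv2.imwrite("pics/end.png",np.hstack([cv2.resize(d["top"],(400,250)),cv2.resize(d["side"],(400,250))])[:,:,::-1])
```

```text
30.2417 [np.float64(527.2297017999182), np.float64(275.9841451299348), np.float64(17.696845213385096)] 0.5873045961980711
top LL [ 531.88 -295.84]
top LS [597.44 256.58]
side LL [ 534.34 -296.83]
side LS [599.2  256.44]
35.5833 [-0.7316935   0.08213112  0.07350551]
```

View pics/end.png

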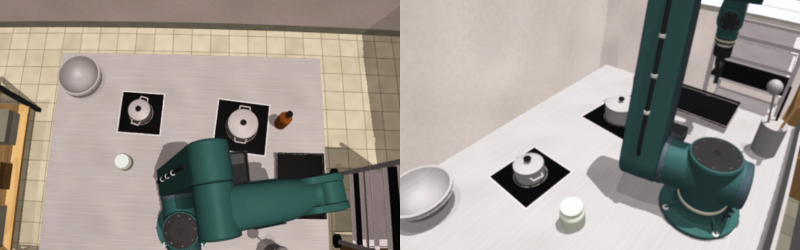

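Both pots sit on their rings with lids on, within about 1.5 mm of centre, and the bystanders haven't moved, so I'm handing in.

```bash
python3 -c "
from station import *
print(finish_job())"
```

```text
the job is handed in; nothing more can be done
None
```

The job is handed in at about 36 s: in the last camera fits both lids were about 1–2 mm off their ring centres, both lids were on, and the bottle, salt tub and loaf tin looked unmoved.

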